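# Jack up the tempering slab and hold it

## Robot

A 6-joint arm with a two-finger parallel gripper is mounted at the origin on a cart in front of the work surface, level with it; the furniture and walls round the work are solid. World frame = base frame: x ahead of the robot, y to its left, z up, the work surface at z = 0. Lengths are in m, angles in rad, forces in N, time in s.
With the tool pointing down it reaches from about 0.35 to 0.975 m from the base axis. Payload 4.9 kg.
Tool frame: the origin (TCP) lies at the very end of the fingers, on their centre line; the grasp point (between the pads) lies 19 mm behind it; z points along the fingers, x is the direction in which the jaws open and shut, and the axes are right-handed (so a half turn about z gives the same grasp; the last joint's range is limited). The gripper opens to 85 mm and grips with 20 to 120 N. Pads are 22 mm wide; open, the fingers measure 114 mm over their backs; the gripper's body (76 mm by 85 mm) begins 54 mm behind the grasp point. The pads swing forward as they close: fully open they stand 13 mm farther back than shut.
Start: joints at [1.063, 0.053, 1.613, -0, 1.476, -0.119], TCP at [0.237, 0.578, 0.231] pointing down, gripper open.
Joint ranges: [-3.01, 3.01], [-1.01, 2.22], [0.06, 2.58], [-1.02, 4.17], [0.09, 2.62], [-3.14, 3.14]. Speed limits (rad/s): [2.57, 2.57, 3.14, 3.14, 3.14, 3.14].

## Interface

Orientations are given as a rotation vector (axis times angle).
In Python, from station import ctrl, get_image, calibration, job gives the robot as it stands.
- The arm moves only by the tool jog_arm, never from a script. Its argument "deltas" is a list of rows, each a list of 3 entries, a list of its own where there are three numbers: the turn, a rotation vector about the tool's x, y, z in degrees, then the shift along the tool's x, y, z in m, then the finger opening in m, from 0 to 0.0854. In form: [[[ax, ay, az], [tx, ty, tz], gripper], ...]. A call has 1 to 12 rows; each row is the pose to reach, as a shift and turn from the pose commanded when the call began, along the tool's axes at that moment; what a row does not reach only later rows make up. A row lasts 1/12 s, in which the tool goes at most 41.7 mm and 7.16 degrees, less where a joint would pass 70% of its speed; a pose out of reach is approached as far as the arm can. A call with a gripper value outside its range is refused whole. The fingers move at their own pace and stop on an object; "squeeze" is the grip in N (left out, the last holds). Time passes only in rows, so rows that repeat a pose let the fingers close. It gives the time, the measured TCP pose, the force and the opening at its end, in the units of the state.
- ctrl.get_obs(): the state, without advancing time (a new reading comes with each control period).
- get_image(name): name is "scene" or "top" or "wrist"; returns the picture (384x512x3 uint8, red, green, blue); there is no depth.
- calibration(name): a dict with "mtx" (3x3 intrinsics, pixels), "k1" (the pictures are not rectified: a ray, as slopes to the right and down, at radius r is drawn at 1 + k1 r^2 times it, then the intrinsics apply), "origin" and "rotation" of the camera in the world; the wrist camera has in their place "tool_from_camera" (4x4, takes a point from camera to tool coordinates, whose origin is the TCP and whose axes are the tool frame's). Camera axes: x right, y up, looking along -z (the intrinsics and any distortion apply to the point x, -y, -z); pixel columns grow to the right and rows downward; lengths in m; the calibration is good to about 2 mm. A picture is of the moment at which its call begins: read the wrist's pose just before it. calibration takes no time and is no camera call.
- job.finish_job(): hands the job in, once; it reports no verdict.
The state is a dict: "t": time; "q": joint angles; "dq": joint speeds; "effort": joint torques, N m; "tool_pos": TCP position; "tool_rot": TCP orientation; "contact_force": force on the tool from outside, world axes, zero at the start; "wrist_torque": the same for the moment, N m; "opening": finger opening in m.
Only numpy, scipy, OpenCV 4.12 (cv2) and the standard library are available. Lean on these libraries where they do the work, as an engineer would, in place of code of your own. Each camera call takes 0.05 s, during which the arm holds its last target.

## Task

So that a colleague can get at a levelling foot, unlock the marble slab by sliding its transport lock knob all the way to the unlocked end stop, and then bring the little lever jack over, standing flat on the table, with its round saddle centred under the slab's round lift pad (the one with the arrow, not the square tab). Only then press the jack's pump handle all the way down to lift the slab, and finish still holding the handle down, because it springs back if let go. Leave the ring cutter where it is and the mould lying on the slab, and do not touch the slab while it is held up.

Things in the scene. Friction and masses are not known exactly. Their poses are not given: they have to be found in the camera images.
- stand: Low steel slab stand, fixed. Origin on the table under the slab's middle; +x from the front edge (lift pad, lock) back to the hinge, +y along that edge. Slab 220 (x) x 260 (y) mm, top 80 mm high, the loose mould on it 100 mm; front edge at x -110 mm. Lift pad at y -65, square tab (no lift point) at y -115, lock track a block 36 x 95 mm at x -152, y +70 mm, 45 mm high (52 at its ends).
- slab (a joint): Tilt of the slab about its rear hinge, rad: 0 lying down, grows as the front edge rises. The slab pulls down with about 14 N at the lift pad. While the lock is shut it cannot rise.
- lift_point (a point): Centre of the flat underside of the round steel lift pad (diameter 40 mm, 10 mm thick, raised ring and short stud on top, raised arrow behind it) that sticks out from the slab's front edge: 38 mm in front of the edge, 62 mm above the table when the slab is down. Axes parallel to the slab's (the stand's when down).
- lock (a joint): Position of the transport lock slide, m: about 0 locked, 0.050 at the unlocked end stop. It moves along the stand's +y with about 1.5 N of friction and stays where it is left.
- lock_knob (a point): Centre of the top of the lock's upright black knob, 96 mm above the table. The knob is 12 mm thick along the sliding direction (stand y), 22 mm wide along stand x, and stands 38 mm proud of the slide beneath it; a flat bolt (62 mm above the table) runs from its foot to the slab.
- jack: Dark steel lever jack, loose, about 0.8 kg; slides easily on glide strips (friction about 0.2), say by its handle. Origin on its underside, x from handle end to saddle end. Base plate x -126 to +110 mm, 96 wide, 12 thick; two side cheeks 51 mm high, x -47 to +83, 68 mm over the outside. Saddle axis at x +80, y 0. Handle pivots about y at x +25, z 42 mm and slopes up and back over the base.
- saddle_top (a point): Centre of the top of the jack's round flat saddle (diameter 44 mm), 55 mm above the table with the handle up. It rises in step with the handle, 24 mm for the full stroke; so it meets the pad after 7 mm.
- handle (a joint): Angle of the jack's handle, rad: 0 up against its stop (handle slopes up 0.65 rad above level), 0.55 fully down (0.10 rad above level). A spring holds it up: about 2.5 N at the grip starts it down, about 8 N holds it fully down under the slab's weight; it springs back when let go.
- handle_grip (a point): Middle of the black rubber grip (a round bar 23 mm thick, 60 mm long) near the end of the handle, 150 mm from the handle's pivot; about 133 mm above the table when up, 57 mm when fully down.
- slab_mould: Filled silicone mould lying loose on the slab, 210 x 116 x 19 mm, a bystander; it stays on the slab while that is lifted. Origin at the centre of its underside.
- ring_cutter: Steel ring cutter, 67 mm across, 28 mm high, a bystander standing on the table. Origin at the centre of its underside.

How it is judged:
On the way, in this order (a step that is already met when the one before it is completed fails the run):
1. the transport lock is slid to its unlocked end stop, the slab still down (value of joint lock above 0.044 m and value of joint slab below 0.015 rad), for 0.2 s.
2. the jack stands flat on the table, handle still up, its saddle under the lift pad within 12 mm of centre (horizontal distance between saddle_top and lift_point below 0.012 m and value of joint handle below 0.15 rad and value of joint slab below 0.015 rad and height (world z) of jack below 0.006 m and angle between jack's own z axis and vertical below 0.05 rad), for 0.2 s.
At the end, for the whole second after the job is handed in: Lock within 6 mm of its unlocked stop; handle at 0.48 rad or more, held by the robot (over 2 N); slab raised 0.045 rad or more, resting on the jack (over 5 N); jack flat on the table (0.06 rad), saddle within 15 mm of the pad's centre; robot clear of slab and stand (value of joint lock above 0.044 m and value of joint handle above 0.48 rad and value of joint slab above 0.045 rad and horizontal distance between saddle_top and lift_point below 0.015 m and angle between jack's own z axis and vertical below 0.06 rad and height (world z) of jack below 0.006 m and contact force between jack and stand above 5 N and contact force between any of the fingers, the arm and jack above 2 N and contact force between each of the fingers, the arm and stand below 0.5 N); the arm keeps its last pose, push and grip.
It fails at once if the jack is tipped over (angle between jack's own z axis and vertical above 0.6 rad).
It fails at once if the ring cutter is moved by more than 3 cm (distance of ring_cutter from where it was at the start of the episode above 0.03 m).
It fails at once if the mould slides off the slab's middle by more than 6 cm (horizontal distance between slab_mould and stand above 0.06 m).
It also fails if it takes over 45 s, if anything falls off the work surface, if the arm or the gripper's body presses on something with over 40 N, if the wrist force passes 120 N, or if a joint passes its speed limit or range.

## Working session

There is one attempt and no reset: what is moved stays moved. The work goes in short steps, Python scripts to look and compute and a tool call to move; the robot and the scene stay as the last step left them, time stands still between calls to the robot, and variables do not carry over. Pictures are saved under pics/ and viewed, and the job is handed in when it is done.

Besides the shell and the picture viewer there is one more tool, called after "Request:" as name(argument=value, ...) on one line, values as JSON. jog_arm: Moves the arm, as the interface text tells. Its arguments: {"type":"object","properties":{"deltas":{"type":"array","items":{"type":"array"}},"squeeze":{"type":"number"}},"required":["deltas"]}

```bash
ls; mkdir -p pics; python3 - <<'E'
from station import ctrl,get_image,calibration
import cv2
o=ctrl.get_obs();print(o)
for n in ("scene","top","wrist"):
    c=calibration(n);print(n,c)
    im=get_image(n);cv2.imwrite(f"pics/{n}0.png",im[:,:,::-1])
E
```

```text
pics
{'t': 0.0, 'q': array([ 1.06302076e+00,  5.33150022e-02,  1.61433416e+00,  8.20909041e-06,
        1.47600736e+00, -1.19030913e-01]), 'dq': array([ 0.00054063, -0.00050251, -0.00036786,  0.00176972,  0.00061202,
        0.00109612]), 'effort': array([-1.26541134e-03, -3.93674612e+01, -3.70178461e+01, -1.97927429e-04,
        7.06337829e-03,  1.52291909e-05]), 'tool_pos': array([0.23659298, 0.5777949 , 0.23006499]), 'tool_rot': array([ 2.60790917,  1.75001613, -0.00289244]), 'contact_force': array([-0.06541998,  0.06586742,  0.63723805]), 'wrist_torque': array([-0.01237742,  0.07503152, -0.01883386]), 'opening': 0.08540034436083405}
scene {'mtx': array([[416.00793736,   0.        , 254.89261776],
       [  0.        , 416.00793736, 196.7947181 ],
       [  0.        ,   0.        ,   1.        ]]), 'k1': -0.03263576566795461, 'origin': array([ 0.00872852, -0.44385679,  0.93175696]), 'rotation': array([ 0.78733086, -0.23598722, -0.56015523])}
top {'mtx': array([[354.16503208,   0.        , 256.50024096],
       [  0.        , 354.16503208, 198.57093627],
       [  0.        ,   0.        ,   1.        ]]), 'k1': -0.08134568412314518, 'origin': array([0.3836248 , 0.24723869, 1.13337089]), 'rotation': array([ 0.09481229, -0.09197087, -1.58973936])}
wrist {'mtx': array([[321.69348616,   0.        , 247.59273513],
       [  0.        , 321.69348616, 186.37620246],
       [  0.        ,   0.        ,   1.        ]]), 'k1': -0.0627651031658723, 'tool_from_camera': array([[ 9.99996833e-01,  1.82056764e-03,  1.73749877e-03,
         5.17303635e-04],
       [ 2.23788692e-03, -9.59109983e-01, -2.83024790e-01,
        -7.20337685e-02],
       [ 1.15118664e-03,  2.83027782e-01, -9.59111020e-01,
        -1.42475675e-01],
       [ 0.00000000e+00,  0.00000000e+00,  0.00000000e+00,
         1.00000000e+00]])}
```

View pics/scene0.png

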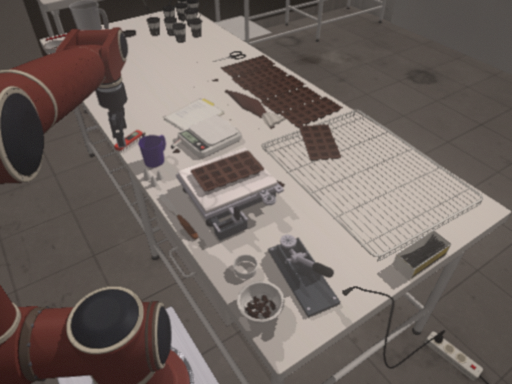

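View pics/top0.png

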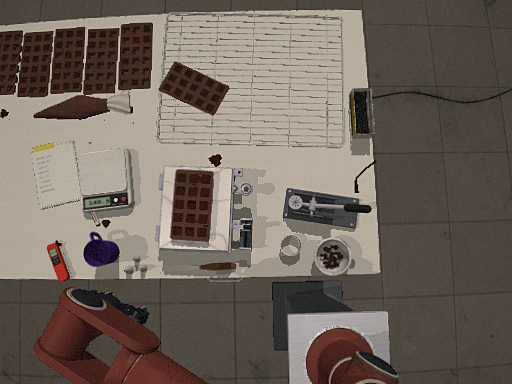

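View pics/wrist0.png

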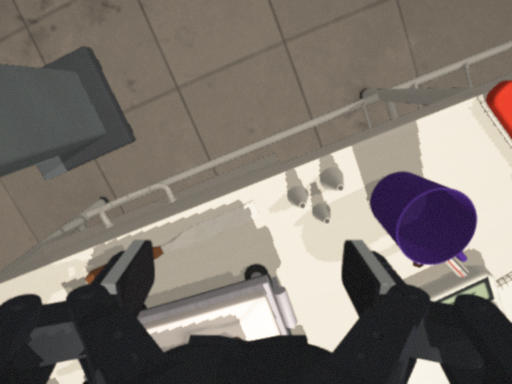

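```bash
cat > h.py <<'E'
from station import ctrl,get_image,calibration
import cv2, numpy as np
from scipy.spatial.transform import Rotation as R
def cam(n,obs=None):
    c=calibration(n)
    if n=="wrist":
        T=np.array(c["tool_from_camera"]);o=obs or ctrl.get_obs()
        Rt=R.from_rotvec(o["tool_rot"]).as_matrix()
        return c,Rt@T[:3,:3],Rt@T[:3,3]+o["tool_pos"]
    return c,R.from_rotvec(c["rotation"]).as_matrix(),np.array(c["origin"])
def pts(n,uv,z,obs=None):
    c,Rc,o=cam(n,obs)
    K=c["mtx"];k=c["k1"]
    p=cv2.undistortPoints(np.array(uv,float).reshape(-1,1,2),K,np.array([k,0,0,0,0.])).reshape(-1,2)
    d=np.c_[p[:,0],-p[:,1],-np.ones(len(p))]@Rc.T
    s=(np.broadcast_to(z,len(p))-o[2])/d[:,2]
    return o+d*s[:,None]
def proj(n,P,obs=None):
    c,Rc,o=cam(n,obs)
    q=(np.atleast_2d(P)-o)@Rc
    x=q[:,0]/-q[:,2];y=-q[:,1]/-q[:,2]
    f=1+c["k1"]*(x*x+y*y);K=c["mtx"]
    return np.c_[K[0,0]*x*f+K[0,2],K[1,1]*y*f+K[1,2]]
def crop(im,x0,y0,x1,y1,s,name):
    cv2.imwrite(name,cv2.resize(im[y0:y1,x0:x1,::-1],None,fx=s,fy=s,interpolation=cv2.INTER_CUBIC))
E
python3 - <<'E'
from h import *
im=cv2.imread("pics/top0.png")[:,:,::-1]
crop(im,150,150,280,260,6,"pics/top0a.png")
crop(im,270,170,390,260,6,"pics/top0b.png")
E
```

```text
(no output)
```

View pics/top0a.png

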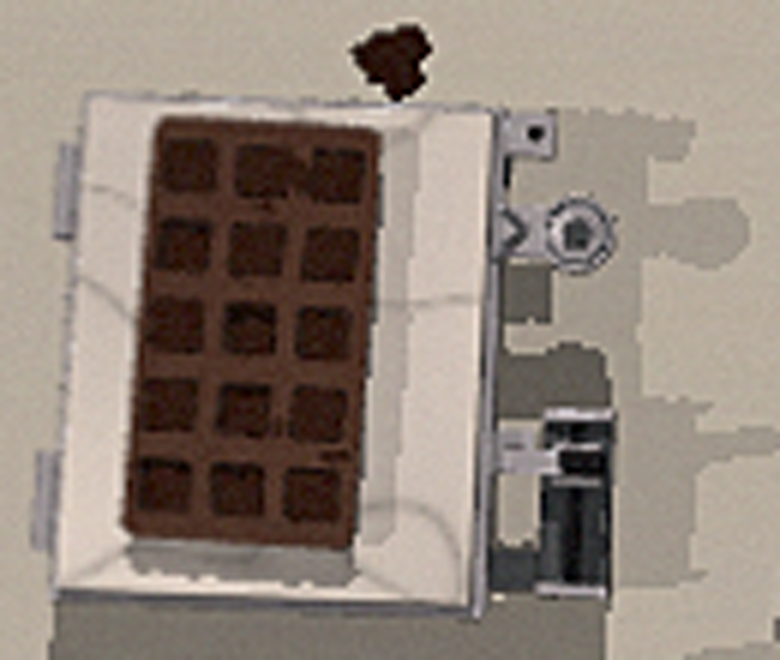

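View pics/top0b.png

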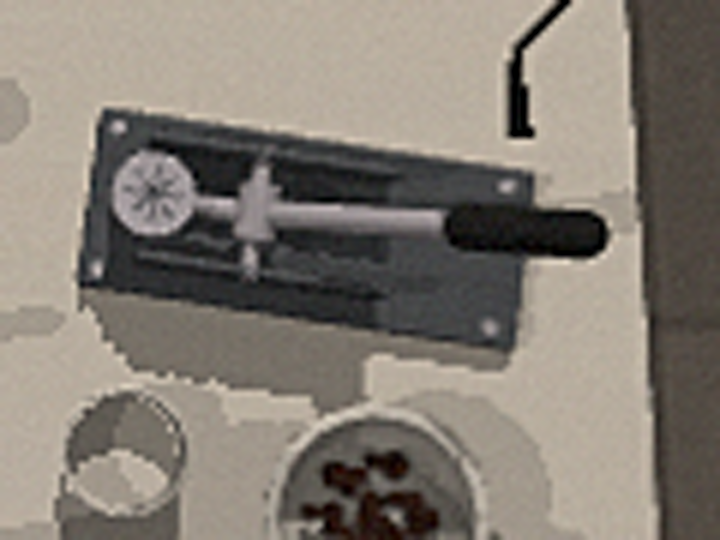

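```bash
cat > m0.py <<'E'
from h import *
def px(a,x0,y0,s=6): return (np.array(a,float)+.5)/s-.5+[x0,y0]
c=pts("top",px([[85,95],[491,110],[469,608],[57,590]],150,150),.08)
print("slab corners",c.round(4)); 
print("sides",[np.linalg.norm(c[i]-c[(i+1)%4]).round(4) for i in range(4)])
m=c.mean(0)
ax=((c[0]+c[3])-(c[1]+c[2]))[:2];yw=np.arctan2(ax[1],ax[0])
ay=((c[3]+c[2])-(c[0]+c[1]))[:2];print("stand",m,np.degrees(yw),np.degrees(np.arctan2(ay[1],ay[0]))-90)
ex=np.array([np.cos(yw),np.sin(yw)]);ey=np.array([-ex[1],ex[0]])
print("pad pred",m[:2]-.148*ex-.065*ey)
print("pad meas",pts("top",px([[578,235]],150,150),.075))
k=pts("top",px([[582,461]],150,150),.096)[0];print("knob meas",k, "in stand",(k[:2]-m[:2])@ex,(k[:2]-m[:2])@ey)
b=pts("top",px([[103,110],[533,173],[508,368],[80,290]],270,170),.012)
print("base",b.round(4),[np.linalg.norm(b[i]-b[(i+1)%4]).round(4) for i in range(4)])
s=pts("top",px([[153,194]],270,170),.055)[0];g=pts("top",px([[527,231]],270,170),.133)[0]
bm=b.mean(0);jx=((b[0]+b[3])-(b[1]+b[2]))[:2];jy=np.arctan2(jx[1],jx[0])
e=np.array([np.cos(jy),np.sin(jy)])
print("jack yaw",np.degrees(jy),"saddle",s,"pred",bm[:2]+.088*e,"grip",g,"pred",bm[:2]+(-.094-.0+.008)*e)
d=s-g;print(np.degrees(np.arctan2(d[1],d[0])),np.linalg.norm(d[:2]),"expect",.055+.15*np.cos(.65))
E
python3 m0.py
```

```text
slab corners [[0.617  0.5286 0.08  ]
 [0.6043 0.3219 0.08  ]
 [0.3554 0.3359 0.08  ]
 [0.3676 0.5403 0.08  ]]
sides [np.float64(0.2072), np.float64(0.2493), np.float64(0.2048), np.float64(0.2496)]
stand [0.48606609 0.43168967 0.08      ] 86.53311631033989 87.04666968689509
pad pred [0.54199734 0.28002987]
pad meas [[0.54027159 0.27916965 0.075     ]]
knob meas [0.42585549 0.27852153 0.096     ] in stand -0.15652886190095036 0.050838081507663675
base [[ 0.5495  0.1503  0.012 ]
 [ 0.5108 -0.079   0.012 ]
 [ 0.4073 -0.0601  0.012 ]
 [ 0.4537  0.1654  0.012 ]] [np.float64(0.2326), np.float64(0.1052), np.float64(0.2303), np.float64(0.097)]
jack yaw 79.4012194946966 saddle [0.49928722 0.12983337 0.055     ] pred [0.49653493 0.13066063] grip [ 0.4694118  -0.03940317  0.133     ] pred [ 0.46453103 -0.0403708 ]
79.98868978774223 0.17185327663655792 expect 0.17441256978235836
```

```bash
cat > delta.py <<'E'
from h import *
def vert(xdir):  # tool pointing down, x axis at angle xdir (rad) in world xy
    x=np.array([np.cos(xdir),np.sin(xdir),0]);z=np.array([0,0,-1.]);return np.c_[x,np.cross(z,x),z]
def delta(P,Rt,o=None):
    o=o or ctrl.get_obs();R0=R.from_rotvec(o["tool_rot"])
    return np.degrees((R0.inv()*R.from_matrix(Rt)).as_rotvec()).round(2),(R0.inv().apply(np.array(P)-o["tool_pos"])).round(4)
E
python3 - <<'E'
from delta import *
o=ctrl.get_obs();print(R.from_rotvec(o["tool_rot"]).as_matrix().round(3))
for a in (-3.2,176.8): 
    for z in (.16,.069): print(a,z,delta([.426,.2785,z],vert(np.radians(a))))
E
```

```text
[[ 0.379  0.925 -0.001]
 [ 0.925 -0.379 -0.001]
 [-0.002 -0.    -1.   ]]
-3.2 0.16 (array([5.000e-02, 9.000e-02, 7.092e+01]), array([-0.2052,  0.2887,  0.0706]))
-3.2 0.069 (array([5.000e-02, 9.000e-02, 7.092e+01]), array([-0.2051,  0.2887,  0.1616]))
176.8 0.16 (array([-9.0000e-02,  5.0000e-02, -1.0908e+02]), array([-0.2052,  0.2887,  0.0706]))
176.8 0.069 (array([-9.0000e-02,  5.0000e-02, -1.0908e+02]), array([-0.2051,  0.2887,  0.1616]))
```

Request:
jog_arm(deltas=[[[0,0,7],[-0.02,0.028,0.0],0.05],[[0,0,14],[-0.04,0.056,0.0],0.05],[[0,0,21],[-0.06,0.084,0.0],0.05],[[0,0,28],[-0.08,0.113,0.0],0.05],[[0,0,35],[-0.1,0.141,0.0],0.05],[[0,0,42],[-0.12,0.169,0.0],0.05],[[0,0,49],[-0.14,0.197,0.0],0.05],[[0,0,56],[-0.16,0.225,0.0],0.05],[[0,0,63],[-0.18,0.253,0.02],0.05],[[0,0,69],[-0.2,0.282,0.04],0.05],[[0,0,70.9],[-0.205,0.289,0.07],0.05],[[0,0,70.9],[-0.205,0.289,0.07],0.05]])

```text
t: 1.15
tool_pos: [0.4243, 0.2754, 0.155]
tool_rot: [3.135, -0.094, -0.015]
contact_force: [-1.9, -1.0, -2.1]
opening: 0.0499
```

```bash
python3 - <<'E'
from delta import *
o=ctrl.get_obs();print(o["t"],o["tool_pos"],o["q"],o["opening"])
im=get_image("wrist");cv2.imwrite("pics/w1.png",im[:,:,::-1])
print(proj("wrist",[[.426,.2785,.096],[.541,.2795,.075]],o))
E
```

```text
1.15 [0.4242601  0.27540961 0.15495512] [ 4.28797099e-01 -1.69693664e-01  1.95587066e+00 -4.45119322e-04
  1.36609711e+00  4.88969626e-01] 0.04992521833933713
[[251.02011532 199.83245419]
 [409.17578131 179.9052638 ]]
```

View pics/w1.png

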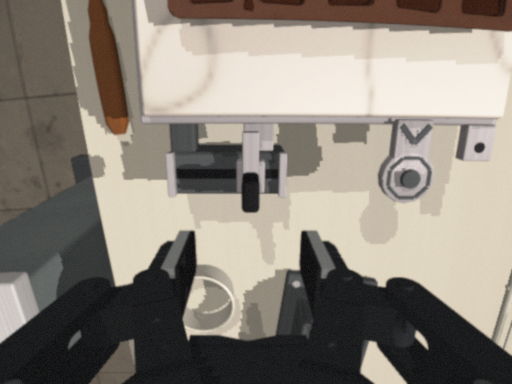

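```bash
python3 - <<'E'
from delta import *
o=ctrl.get_obs();print(o["t"],o["tool_pos"],o["tool_rot"],o["contact_force"])
im=get_image("wrist")
crop(im,150,100,300,220,5,"pics/w1b.png");crop(im,370,100,510,220,5,"pics/w1c.png")
g=im.astype(int).sum(2);m=((g<90)[165:220,235:265]).astype(np.uint8)
n,l,s,c=cv2.connectedComponentsWithStats(m);print(s,c+[235,165])
E
```

```text
1.2 [0.42466622 0.27709936 0.15757753] [ 3.13708673 -0.08991288 -0.01122173] [-0.56588195 -0.0792286  -0.05477623]
[[   0    0   30   55 1431]
 [   7   10   15   27  168]
 [  12   24    2    2    2]
 [  15   26    1    1    1]
 [  14   28    1    1    1]
 [  11   30    2    5    6]
 [  15   30    1    1    1]
 [  16   33    2    2    2]
 [  19   32    1    1    1]
 [  12   36    1    2    2]
 [  16   36    1    1    1]
 [   8   38    5    8   21]
 [  20   39    1    1    1]
 [  16   41    2    1    2]
 [  14   42    2    2    2]
 [  19   43    3    2    3]
 [  13   45    5    2    5]] [[249.72536688 192.65758211]
 [248.17261905 182.92261905]
 [247.5        189.5       ]
 [250.         191.        ]
 [249.         193.        ]
 [246.33333333 197.33333333]
 [250.         195.        ]
 [251.5        198.5       ]
 [254.         197.        ]
 [247.         201.5       ]
 [251.         201.        ]
 [244.23809524 206.14285714]
 [255.         204.        ]
 [251.5        206.        ]
 [249.5        207.5       ]
 [255.         208.33333333]
 [250.         210.2       ]]
```

View pics/w1b.png

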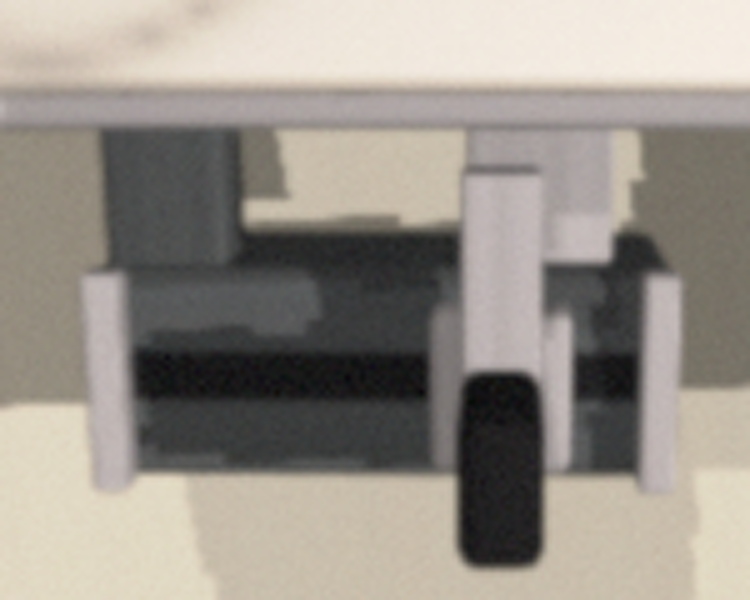

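View pics/w1c.png

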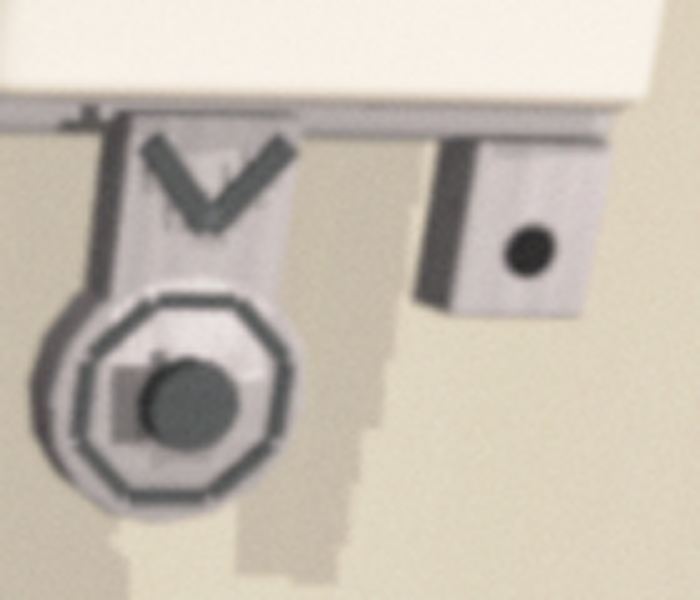

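```bash
python3 - <<'E'
from delta import *
o=ctrl.get_obs();print(o["t"],o["tool_pos"],o["tool_rot"])
print(pts("wrist",[[250,198]],.096,o),pts("wrist",[[406.7,179.8]],.073,o))
e=pts("wrist",[[150,118.5],[290,118.5],[372,120],[490,120.5]],.08,o);print(e);d=e[-1]-e[0];print(np.degrees(np.arctan2(d[1],d[0])))
for z in (.069,): print(delta([.4255,.279,z],vert(np.radians(-3.2))))
E
```

```text
1.25 [0.42567381 0.27860604 0.1601112 ] [ 3.13930128 -0.0870296  -0.00506977]
[[0.42709295 0.28150304 0.096     ]] [[0.54499646 0.28133019 0.073     ]]
[[0.36165951 0.33728087 0.08      ]
 [0.45724434 0.33156266 0.08      ]
 [0.51371094 0.32769055 0.08      ]
 [0.59939445 0.32378463 0.08      ]]
-3.2492018904024804
(array([0.07, 0.18, 0.02]), array([ 0.0001, -0.0005,  0.0911]))
```

Request:
jog_arm(deltas=[[[0,0,0],[0.0005,-0.001,0.03],0.04],[[0,0,0],[0.0005,-0.001,0.06],0.04],[[0,0,0],[0.0005,-0.001,0.085],0.04],[[0,0,0],[0.0005,-0.001,0.09],0.04],[[0,0,0],[0.0005,-0.001,0.09],0.03],[[0,0,0],[0.0005,-0.001,0.09],0.0],[[0,0,0],[0.0005,-0.001,0.09],0.0],[[0,0,0],[0.0005,-0.001,0.09],0.0],[[0,0,0],[0.0005,-0.001,0.09],0.0]], squeeze=30)

```text
t: 2.0
tool_pos: [0.4287, 0.2814, 0.074]
tool_rot: [-3.137, 0.087, -0.006]
contact_force: [-1.7, 1.0, 6.0]
opening: 0.0113
```

Request:
jog_arm(deltas=[[[0,0,0],[-0.008,0,-0.003],0.0],[[0,0,0],[-0.016,0,-0.003],0.0],[[0,0,0],[-0.024,0,-0.003],0.0],[[0,0,0],[-0.032,0,-0.003],0.0],[[0,0,0],[-0.04,0,-0.003],0.0],[[0,0,0],[-0.046,0,-0.003],0.0],[[0,0,0],[-0.05,0,-0.003],0.0],[[0,0,0],[-0.052,0,-0.003],0.0],[[0,0,0],[-0.052,0,-0.003],0.0],[[0,0,0],[-0.052,0,-0.003],0.0],[[0,0,0],[-0.052,0,-0.003],0.0],[[0,0,0],[-0.052,0,-0.003],0.0]])

```text
t: 3.0
tool_pos: [0.3808, 0.284, 0.0743]
tool_rot: [-3.135, 0.088, -0.025]
contact_force: [23.9, 8.1, -22.4]
opening: 0.0113
```

Request:
jog_arm(deltas=[[[0,0,0],[0.001,0,0.001],0.0],[[0,0,0],[0.001,0,0.001],0.04],[[0,0,0],[0.001,0,0.001],0.04],[[0,0,0],[0.001,0,0.0],0.04],[[0,0,0],[0.001,0,-0.03],0.04],[[0,0,0],[0.001,0,-0.07],0.04],[[0,0,0],[0.001,0,-0.1],0.04],[[0,0,0],[0.001,0,-0.1],0.04]])

```text
t: 3.67
tool_pos: [0.3797, 0.2848, 0.1825]
tool_rot: [-3.134, 0.086, -0.018]
contact_force: [0.6, -0.2, 1.6]
opening: 0.0401
```

```bash
python3 - <<'E'
from delta import *
o=ctrl.get_obs();print(o["t"],o["tool_pos"],o["tool_rot"],o["contact_force"])
im=get_image("wrist");cv2.imwrite("pics/w2.png",im[:,:,::-1])
crop(im,180,90,350,220,4,"pics/w2b.png")
E
```

```text
3.6667 [0.37970995 0.28481968 0.18250772] [-3.13396991  0.08640633 -0.01826016] [ 0.64416729 -0.20055775  1.58163709]
```

View pics/w2b.png

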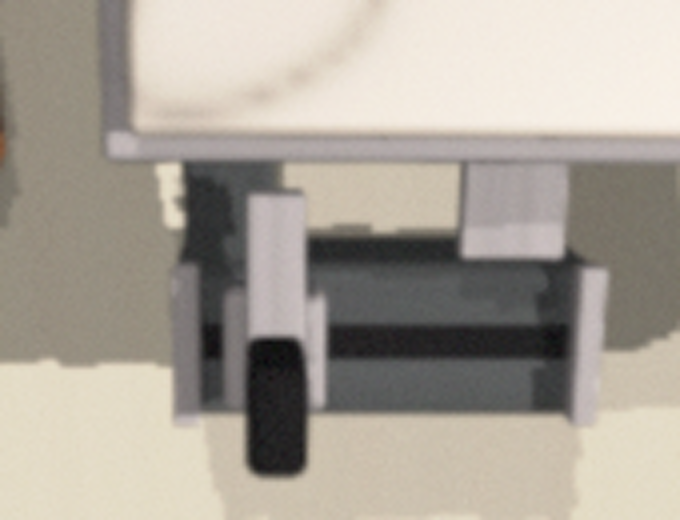

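```bash
python3 - <<'E'
from delta import *
o=ctrl.get_obs();print(o["tool_pos"],o["contact_force"])
p=pts("wrist",[[249.1,195]],.096,o)[0];print(p)
c=np.array([.4865,.4315]);
for m in ([.4865,.4315],):
  yw=np.radians(86.75);ex=np.array([np.cos(yw),np.sin(yw)]);ey=np.array([-ex[1],ex[0]])
  print((p[:2]-m)@ex,(p[:2]-m)@ey)
# end block edges in px (z=.052) and slide edges (z=.058)
q=pts("wrist",[[180+175/4,90+370/4],[180+200/4,90+370/4],[180+570/4,90+370/4],[180+605/4,90+370/4]],.052,o);print(q[:,0])
q=pts("wrist",[[180+224/4,90+370/4],[180+326/4,90+370/4]],.058,o);print(q[:,0])
im=get_image("top");cv2.imwrite("pics/top1.png",im[:,:,::-1]);crop(im,220,200,270,270,8,"pics/top1a.png")
E
```

```text
[0.37840547 0.28413692 0.17921117] [-0.19397332 -0.13281014  0.70534285]
[0.37995309 0.28338381 0.096     ]
-0.15391841516962596 0.09797842723377727
[0.35832276 0.36375574 0.44453795 0.45226748]
[0.36924169 0.39092592]
```

View pics/top1a.png

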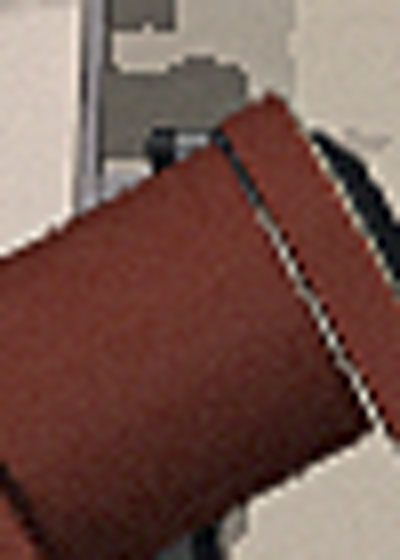

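```bash
python3 - <<'E'
from delta import *
o=ctrl.get_obs();print(o["t"],o["tool_pos"],o["contact_force"])
print(delta([.468,-.04,.21],vert(np.radians(-10.4))))
E
```

```text
3.7667 [0.37700769 0.28333471 0.17632469] [-0.17514348 -0.17984598 -0.69614591]
(array([-0.12, -0.19,  7.24]), array([ 0.1088,  0.3178, -0.0339]))
```

Request:
jog_arm(deltas=[[[0,0,1],[0.01,0.03,-0.02],0.05],[[0,0,2],[0.022,0.065,-0.034],0.05],[[0,0,3],[0.034,0.1,-0.034],0.05],[[0,0,4],[0.046,0.135,-0.034],0.05],[[0,0,5],[0.058,0.17,-0.034],0.05],[[0,0,6],[0.07,0.205,-0.034],0.05],[[0,0,7],[0.082,0.24,-0.034],0.05],[[0,0,7.2],[0.094,0.275,-0.034],0.05],[[0,0,7.2],[0.105,0.305,-0.034],0.05],[[0,0,7.2],[0.109,0.318,-0.034],0.05],[[0,0,7.2],[0.109,0.318,-0.034],0.05],[[0,0,7.2],[0.109,0.318,-0.034],0.05]])

```text
t: 4.77
tool_pos: [0.4664, -0.0408, 0.2063]
tool_rot: [-3.127, 0.287, 0.006]
contact_force: [0.4, -0.4, -0.3]
opening: 0.0506
```

```bash
python3 - <<'E'
from delta import *
get_image("wrist")
o=ctrl.get_obs();print(o["t"],o["tool_pos"],o["tool_rot"],o["contact_force"])
im=get_image("wrist");cv2.imwrite("pics/w3.png",cv2.resize(im[:,:,::-1],None,fx=1.5,fy=1.5))
cv2.imwrite("pics/w3r.png",im[:,:,::-1])
E
```

```text
4.8167 [ 0.46646783 -0.04013279  0.20661138] [-3.12778472  0.28435619  0.00496451] [-0.79000487  0.61104528  0.3012636 ]
```

View pics/w3.png

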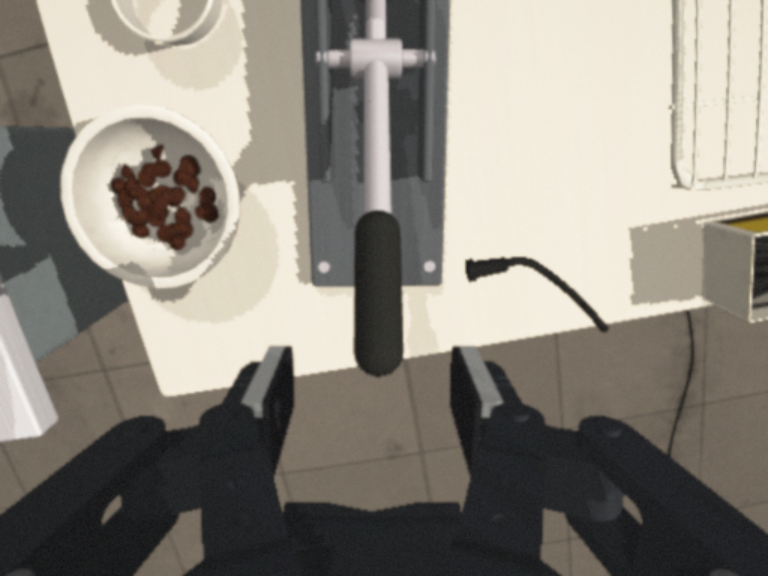

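```bash
python3 - <<'E'
from delta import *
o=ctrl.get_obs();print(o["t"],o["tool_pos"],o["tool_rot"])
s=lambda a:(np.array(a)+.5)/1.5-.5
b=pts("wrist",s([[314,287],[441,285]]),.012,o);print(b,np.linalg.norm(b[0]-b[1]));d=b[1]-b[0];print("yaw",np.degrees(np.arctan2(d[1],d[0]))+90)
e=pts("wrist",s([[302,0],[314,287],[448,0],[441,285]]),.012,o)
for i in (0,2): d=e[i]-e[i+1];print("edge yaw",np.degrees(np.arctan2(d[1],d[0])))
h=pts("wrist",s([[376,90],[377.5,212],[378,293],[379,350]]),[.06,.124,.139,.155],o);print(h)
for i in (1,2,3): d=h[0]-h[i];print(np.degrees(np.arctan2(d[1],d[0])),np.linalg.norm(d[:2]))
p=pts("wrist",s([[376,58]]),.047,o);print("pivot",p)
print(pts("wrist",s([[319,57],[435,57]]),.042,o))
E
```

```text
4.8667 [ 0.46661447 -0.03974274  0.20696748] [-3.1281459   0.28274008  0.00380151]
[[ 0.41848723 -0.06426441  0.012     ]
 [ 0.51028304 -0.07959532  0.012     ]] 0.09306721221275514
yaw 80.5184827099358
edge yaw 80.14145257741264
edge yaw 80.22961378555352
[[ 0.48644485  0.05699837  0.06      ]
 [ 0.47596325 -0.00198344  0.124     ]
 [ 0.46980821 -0.03642934  0.139     ]
 [ 0.46631347 -0.0572896   0.155     ]]
79.92322078448099 0.05990590578714825
79.90319303913367 0.0948973912834969
80.01005334998763 0.11604745943143356
pivot [[0.48993788 0.07564681 0.047     ]]
[[0.45702239 0.08316143 0.042     ]
 [0.52459972 0.07071302 0.042     ]]
```

```bash
python3 - <<'E'
from delta import *
o=ctrl.get_obs()
print(delta([.470,-.0405,.115],vert(np.radians(-10))))
E
```

```text
(array([-0.03,  0.14, -0.33]), array([0.0037, 0.0002, 0.092 ]))
```

Request:
jog_arm(deltas=[[[0,0,0],[0.003,0,0.03],0.05],[[0,0,0],[0.003,0,0.06],0.05],[[0,0,0],[0.003,0,0.085],0.05],[[0,0,0],[0.003,0,0.093],0.05],[[0,0,0],[0.003,0,0.093],0.05],[[0,0,0],[0.003,0,0.093],0.035],[[0,0,0],[0.003,0,0.093],0.02],[[0,0,0],[0.003,0,0.093],0.01],[[0,0,0],[0.003,0,0.093],0.01],[[0,0,0],[0.003,0,0.093],0.01]], squeeze=40)

```text
t: 5.7
tool_pos: [0.4715, -0.0415, 0.1172]
tool_rot: [3.128, -0.283, 0.004]
contact_force: [-0.0, -1.0, 4.3]
opening: 0.0217
```

```bash
python3 - <<'E'
from delta import *
o=ctrl.get_obs();print(o["t"],o["tool_pos"],o["tool_rot"],o["contact_force"],o["opening"])
im=get_image("scene");crop(im,160,130,360,330,3,"pics/s2.png")
im=get_image("wrist");cv2.imwrite("pics/w4.png",im[:,:,::-1])
yw=np.radians(86.75)
print(delta([.5321,.1059,.115],vert(yw-np.pi/2)))
print(delta([.532-.04*np.cos(yw),.1059-.04*np.sin(yw),.115],vert(yw-np.pi/2)))
E
```

```text
5.7 [ 0.47149485 -0.04150948  0.11716791] [ 3.12812282 -0.28335596  0.004309  ] [-0.01321463 -0.99185495  4.3167096 ] 0.02171067964908604
(array([ 0.05, -0.15, -7.12]), array([ 0.0331, -0.1561,  0.0018]))
(array([ 0.05, -0.15, -7.12]), array([ 0.038 , -0.1164,  0.0019]))
```

View pics/s2.png

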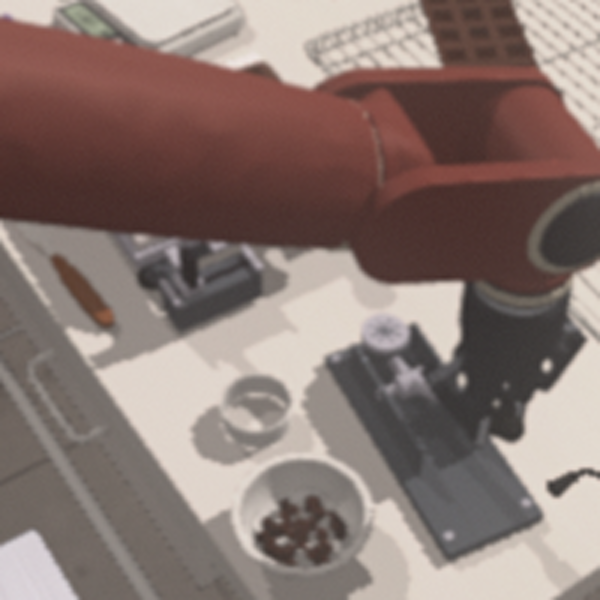

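View pics/w4.png

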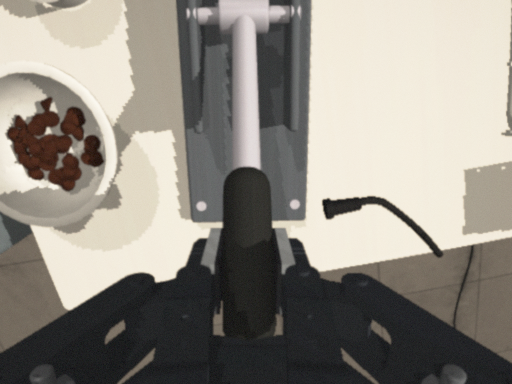

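Request:
jog_arm(deltas=[[[0,0,-0.2],[0.001,-0.004,-0.001],0.01],[[0,0,-0.7],[0.004,-0.012,-0.001],0.01],[[0,0,-1.5],[0.009,-0.024,-0.001],0.01],[[0,0,-2.3],[0.013,-0.037,-0.001],0.01],[[0,0,-3.2],[0.018,-0.05,-0.001],0.01],[[0,0,-4],[0.022,-0.064,-0.001],0.01],[[0,0,-4.8],[0.026,-0.078,-0.001],0.01],[[0,0,-5.6],[0.03,-0.09,-0.001],0.01],[[0,0,-6.4],[0.034,-0.102,-0.001],0.01],[[0,0,-7],[0.037,-0.112,-0.001],0.01],[[0,0,-7.1],[0.038,-0.116,-0.001],0.01],[[0,0,-7.1],[0.038,-0.116,-0.001],0.01]])

```text
t: 6.8
tool_pos: [0.53, 0.0664, 0.1174]
tool_rot: [3.14, -0.089, 0.004]
contact_force: [1.2, -0.6, 3.4]
opening: 0.0221
```

```bash
python3 - <<'E'
from delta import *
o=ctrl.get_obs();print(o["t"],o["tool_pos"],o["tool_rot"],o["contact_force"],o["opening"])
im=get_image("top");crop(im,190,150,390,270,4,"pics/t3.png")
im=get_image("wrist");cv2.imwrite("pics/w5.png",cv2.resize(im[:,:,::-1],None,fx=1.5,fy=1.5))
im=get_image("scene");crop(im,160,130,360,330,3,"pics/s3.png")
E
```

```text
6.8 [0.52998407 0.06643099 0.11739412] [ 3.14004771 -0.08880324  0.00382637] [ 1.21193938 -0.61468434  3.36523433] 0.022132881336954072
```

View pics/w5.png

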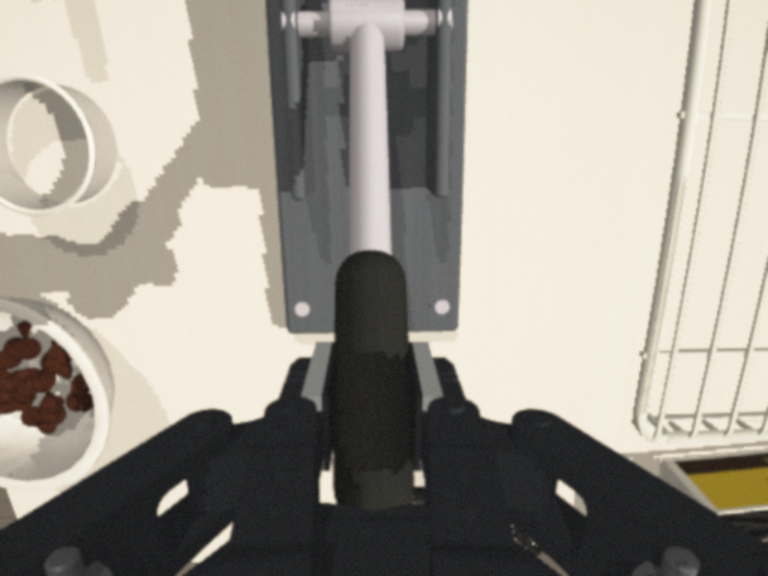

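View pics/t3.png

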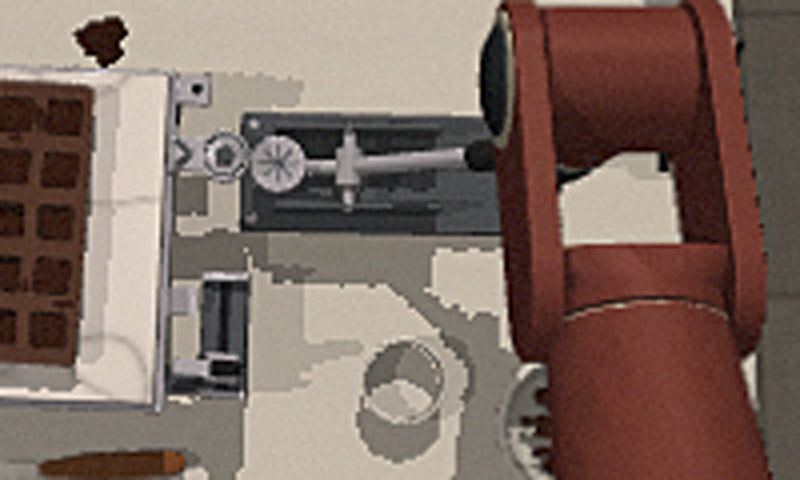

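View pics/s3.png

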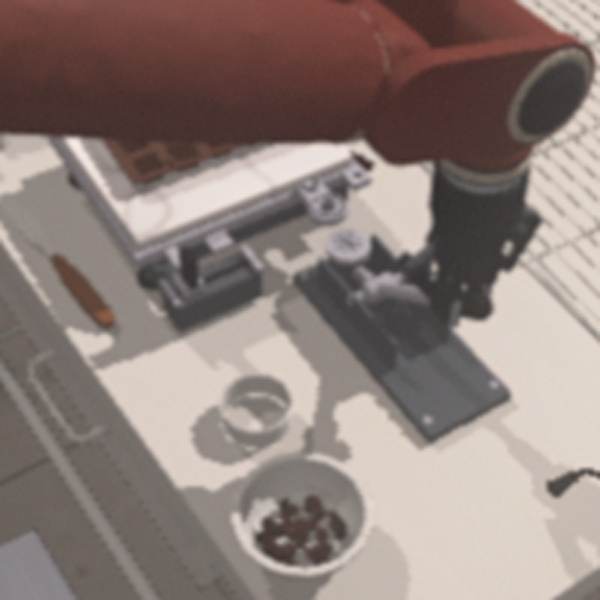

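```bash
python3 - <<'E'
from delta import *
o=ctrl.get_obs();print(o["t"],o["tool_pos"],o["tool_rot"])
s=lambda a,k:(np.array(a)+.5)/k-.5
b=pts("wrist",s([[288,332],[459,330]],1.5),.012,o);d=b[1]-b[0];print(b,np.linalg.norm(d),"yaw",np.degrees(np.arctan2(d[1],d[0]))+90)
e=pts("wrist",s([[267,0],[288,328],[468,0],[459,328]],1.5),.012,o)
for i in (0,2): d=e[i]-e[i+1];print("edge yaw",np.degrees(np.arctan2(d[1],d[0])))
print("pivot",pts("wrist",s([[281,20],[453,19]],1.5),.042,o).mean(0))
t=lambda a,z:pts("top",s(a,4)+[190,150],z)
S=t([[277,163]],.055)[0];P=t([[225,156]],.0735)[0];print("saddle",S,"pad",P)
f=t([[248,112],[242,231]],.012);d=f[0]-f[1];print(f,np.linalg.norm(d),np.degrees(np.arctan2(d[1],d[0]))+90)
f=t([[248,112],[480,117],[242,231],[495,235]],.012)
for i in (0,2): d=f[i]-f[i+1];print("edge yaw",np.degrees(np.arctan2(d[1],d[0])))
E
```

```text
6.95 [0.52963628 0.0660879  0.11702494] [-3.1397869   0.09060939 -0.00386729]
[[0.48166002 0.03803834 0.012     ]
 [0.57623413 0.0334401  0.012     ]] 0.09468582889927336 yaw 87.21644137950098
edge yaw 87.48601856580376
edge yaw 87.72542068652541
pivot [0.53493696 0.18614952 0.042     ]
saddle [0.53733423 0.24001669 0.055     ] pad [0.5408783  0.27933439 0.0735    ]
[[0.58531614 0.26211754 0.012     ]
 [0.48948119 0.26872229 0.012     ]] 0.09606226947860831 86.05752738936732
edge yaw 87.56219671919028
edge yaw 87.86542533964843
```

Request:
jog_arm(deltas=[[[0,0,0],[0.0002,-0.003,0],0.01],[[0,0,0],[0.0005,-0.01,0],0.01],[[0,0,0],[0.001,-0.018,0],0.01],[[0,0,0],[0.0015,-0.026,0],0.01],[[0,0,0],[0.002,-0.033,0],0.01],[[0,0,0],[0.0022,-0.038,0],0.01],[[0,0,0],[0.0022,-0.0395,0],0.01],[[0,0,0],[0.0022,-0.0395,0],0.01],[[0,0,0],[0.0022,-0.0395,0],0.01]])

```text
t: 7.7
tool_pos: [0.5336, 0.1047, 0.1171]
tool_rot: [3.139, -0.091, 0.002]
contact_force: [0.8, -2.6, 5.2]
opening: 0.0218
```

```bash
python3 - <<'E'
from delta import *
get_image("scene")
o=ctrl.get_obs();print(o["t"],o["tool_pos"],o["tool_rot"],o["contact_force"],o["opening"])
im=get_image("top");crop(im,190,150,390,270,4,"pics/t4.png")
im=get_image("wrist");cv2.imwrite("pics/w6.png",cv2.resize(im[:,:,::-1],None,fx=1.5,fy=1.5))
im=get_image("scene");crop(im,160,130,360,330,3,"pics/s4.png")
E
```

```text
7.75 [0.53364007 0.10464613 0.11708156] [ 3.13919959e+00 -9.08559138e-02  2.01091319e-03] [ 0.41123689 -2.43142307  5.54868283] 0.021492889435382776
```

View pics/w6.png

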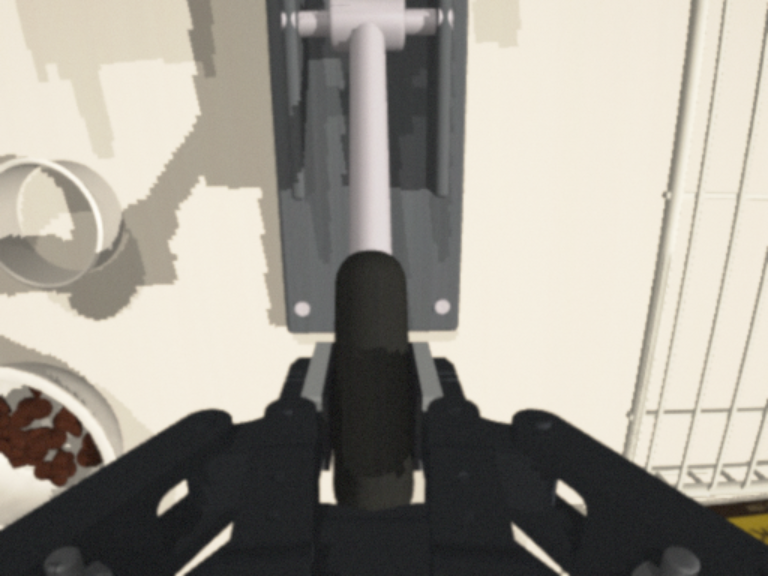

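View pics/t4.png

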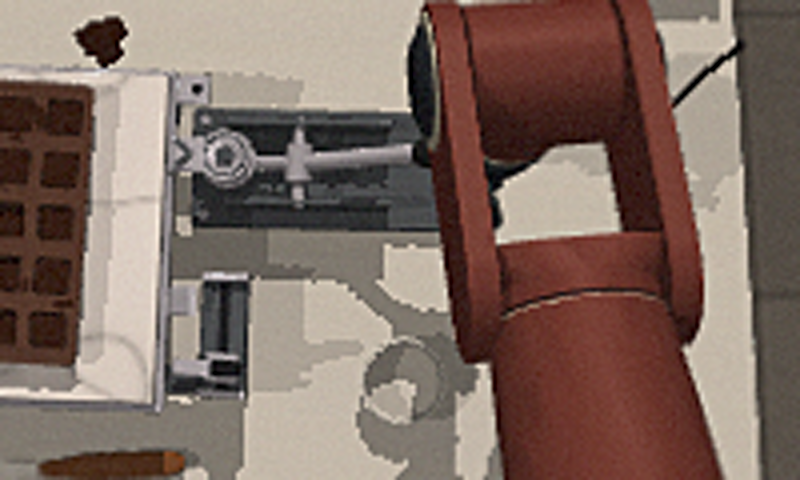

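View pics/s4.png

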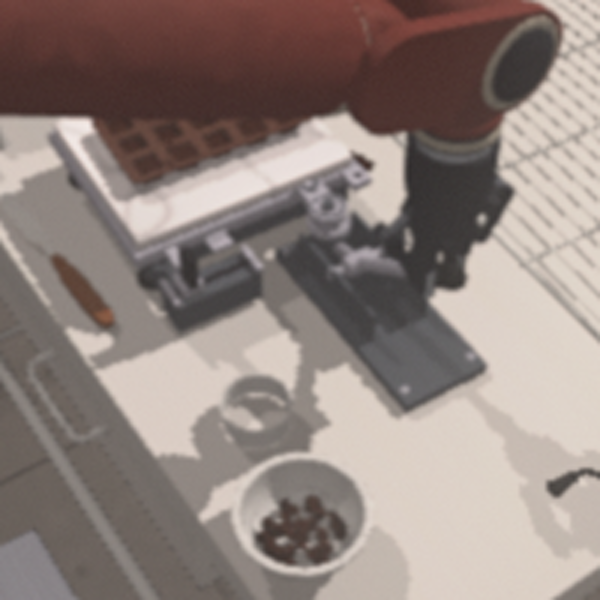

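Request:
jog_arm(deltas=[[[0,0,0],[0,0,-0.001],0.01],[[0,0,0],[0,0,-0.001],0.01],[[0,0,0],[0,0,-0.001],0.01],[[0,0,0],[0,0,-0.001],0.01]])

```text
t: 8.23
tool_pos: [0.5334, 0.105, 0.1176]
tool_rot: [3.14, -0.09, 0.001]
contact_force: [1.8, -2.7, 4.1]
opening: 0.0217
```

```bash
python3 - <<'E'
from delta import *
o=ctrl.get_obs();print(o["t"],o["tool_pos"],o["tool_rot"],o["contact_force"],o["opening"],o["q"])
# arc plan: tool x axis rot; grasp point path relative to pivot
import math
yw=math.radians(87.3);T0=np.array([.019]);
for f in (.25,.5,.75,1):
    th=.65-.57*f
    # grip displacement in (jack x, z)
    dx=-.15*(math.cos(th)-math.cos(.65));dz=.15*(math.sin(th)-math.sin(.65))
    a=.57*f
    # rotate tool by a about jack y so that bar stays fixed in tool: handle rotates downwards at back (-x end goes down)
    # tool z (down) -> rotated: (jx,z)=( +sin a, -cos a); TCP=grasp+.019*toolz
    tx=dx+.019*math.sin(a); tz=dz-.019*math.cos(a)+.019
    print(f,"deg",round(math.degrees(a),1),"jackx",round(tx,4),"z",round(tz,4)," => tool y",round(-tx,4),"tool z",round(-tz,4))
E
```

```text
8.2333 [0.53341253 0.10499001 0.11755148] [ 3.13967867e+00 -9.03349865e-02  1.21526079e-03] [ 1.78322457 -2.66024164  4.07698577] 0.021653048812741486 [ 5.77821573e-02 -4.28727020e-02  1.90519657e+00 -7.09107390e-04
  1.27855105e+00  1.15514435e-01]
0.25 deg 8.2 jackx -0.009 z -0.0177  => tool y 0.009 tool z 0.0177
0.5 deg 16.3 jackx -0.0154 z -0.0365  => tool y 0.0154 tool z 0.0365
0.75 deg 24.5 jackx -0.019 z -0.056  => tool y 0.019 tool z 0.056
1 deg 32.7 jackx -0.0199 z -0.0758  => tool y 0.0199 tool z 0.0758
```

Request:
jog_arm(deltas=[[[2,0,0],[0,0.0024,0.0044],0.01],[[4.1,0,0],[0,0.0048,0.0087],0.01],[[6.1,0,0],[0,0.007,0.0132],0.01],[[8.2,0,0],[0,0.009,0.0177],0.01],[[10.2,0,0],[0,0.0108,0.0224],0.01],[[12.2,0,0],[0,0.0125,0.027],0.01],[[14.3,0,0],[0,0.014,0.0317],0.01],[[16.3,0,0],[0,0.0154,0.0365],0.01],[[16.3,0,0],[0,0.0154,0.0365],0.01],[[16.3,0,0],[0,0.0154,0.0365],0.01]])

```text
t: 9.07
tool_pos: [0.5326, 0.0895, 0.0815]
tool_rot: [-2.855, 0.083, -0.012]
contact_force: [-0.5, -3.2, 8.9]
opening: 0.0216
```

```bash
python3 - <<'E'
from delta import *
o=ctrl.get_obs();print(o["t"],o["tool_pos"],o["tool_rot"],o["contact_force"],o["wrist_torque"],o["opening"])
im=get_image("top");crop(im,190,150,390,270,4,"pics/t5.png")
im=get_image("wrist");cv2.imwrite("pics/w7.png",cv2.resize(im[:,:,::-1],None,fx=1.5,fy=1.5))
E
```

```text
9.0667 [0.53263403 0.08946989 0.08148422] [-2.85521188  0.08332715 -0.01208241] [-0.52300786 -3.18208082  8.91445072] [-0.27271261  0.34221457  0.08112445] 0.021568369446343626
```

View pics/w7.png

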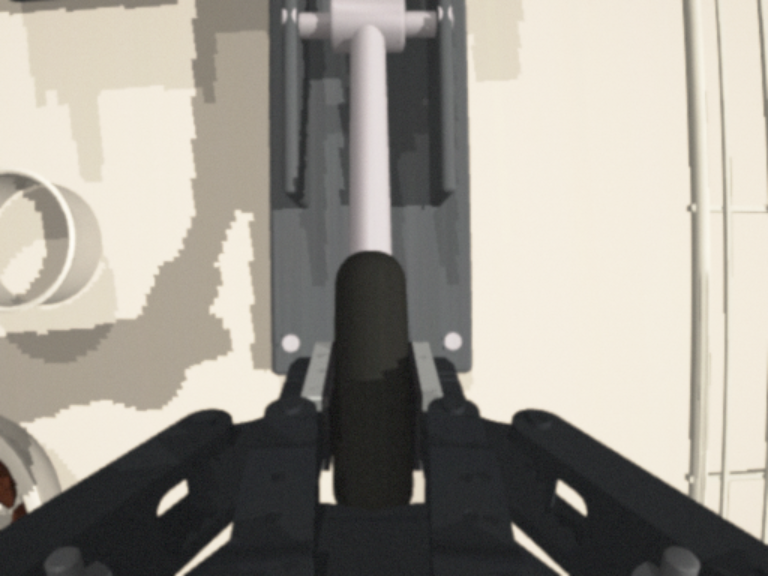

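View pics/t5.png

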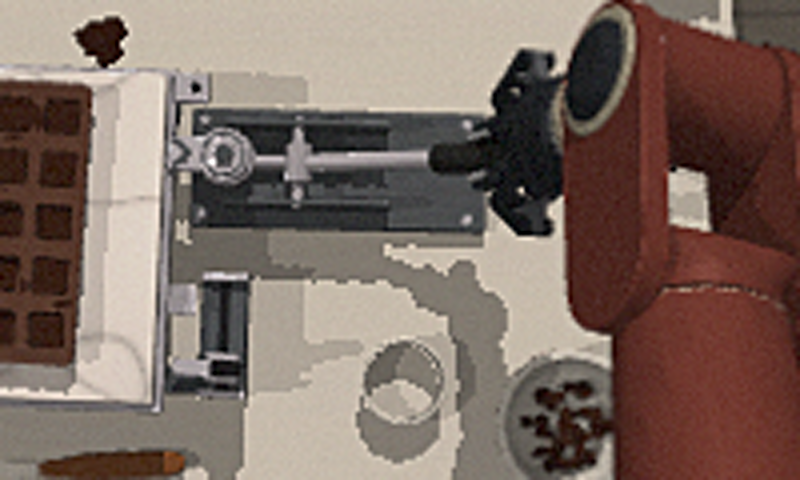

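Request:
jog_arm(deltas=[[[2,0,0],[0,0.0024,0.0044],0.01],[[4.1,0,0],[0,0.0048,0.0087],0.01],[[6.1,0,0],[0,0.007,0.0132],0.01],[[8.2,0,0],[0,0.009,0.0177],0.01],[[10.2,0,0],[0,0.0108,0.0224],0.01],[[12.2,0,0],[0,0.0125,0.027],0.01],[[14.3,0,0],[0,0.014,0.0317],0.01],[[16.3,0,0],[0,0.0154,0.0365],0.01],[[16.5,0,0],[0,0.0158,0.038],0.01],[[16.5,0,0],[0,0.0158,0.038],0.01],[[16.5,0,0],[0,0.0158,0.038],0.01]])

```text
t: 10.08
tool_pos: [0.5332, 0.0851, 0.0436]
tool_rot: [-2.566, 0.07, -0.022]
contact_force: [-9.5, -7.0, 23.5]
opening: 0.0219
```

```bash
python3 - <<'E'
from delta import *
o=ctrl.get_obs();print(o["t"],o["tool_pos"],o["tool_rot"],o["contact_force"],o["wrist_torque"],o["opening"])
Rt=R.from_rotvec(o["tool_rot"]).as_matrix();g=o["tool_pos"]-.019*Rt[:,2];print("grasp",g,"tilt",np.degrees(np.arccos(-Rt[2,2])))
print("handle elev from grasp z", np.arcsin((g[2]-.042)/.15))
im=get_image("top");crop(im,190,150,390,270,4,"pics/t6.png")
im=get_image("wrist");cv2.imwrite("pics/w8.png",cv2.resize(im[:,:,::-1],None,fx=1.5,fy=1.5))
im=get_image("scene");crop(im,160,130,360,330,3,"pics/s6.png")
E
```

```text
10.0833 [0.53315406 0.0851147  0.04361022] [-2.56556279  0.06978907 -0.02247843] [-9.48375786 -7.03319701 23.49967879] [0.40382455 0.96557769 0.92929429] 0.021850196076270964
grasp [0.53256718 0.07479466 0.05955237] tilt 32.95892483712742
handle elev from grasp z 0.11728451369182168
```

View pics/w8.png

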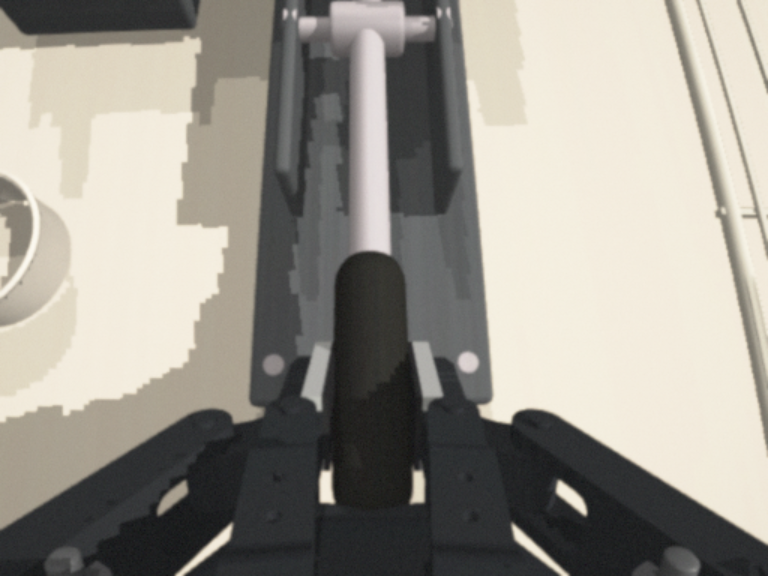

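View pics/t6.png

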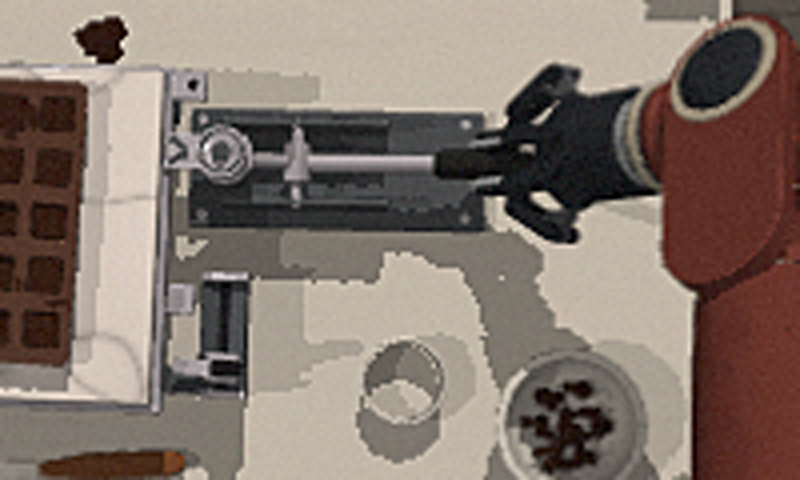

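View pics/s6.png

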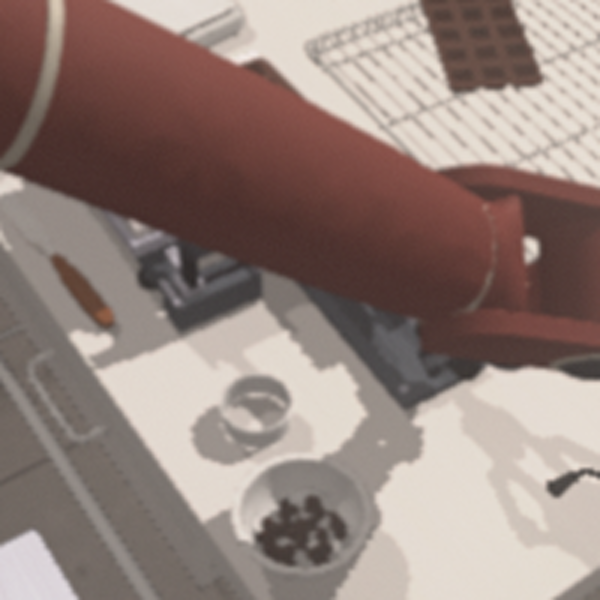

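```bash
python3 - <<'E'
from delta import *
o=ctrl.get_obs();print(o["t"],o["tool_pos"],o["tool_rot"],o["contact_force"],o["wrist_torque"])
s=lambda a,k:(np.array(a)+.5)/k-.5
t=lambda a,z:pts("top",s(a,4)+[190,150],z)
f=t([[194,108],[487,114],[188,228],[486,230]],.012);print(f)
fr=(f[0]+f[2])/2;re=(f[1]+f[3])/2
for i in (0,2): d=f[i]-f[i+1];print("edge yaw",np.degrees(np.arctan2(d[1],d[0])))
u=(fr-re)/np.linalg.norm(fr-re);print("len",np.linalg.norm(fr-re),"saddle from rear",re+.206*u,"from front",fr-.03*u)
print("pad top now",t([[222,150]],.0735+.017),"saddle rim",)
E
```

```text
10.2333 [0.53318747 0.08510723 0.04368065] [-2.56619619  0.06932934 -0.02298648] [-8.41961943 -7.49425788 21.99406711] [0.33867322 1.02612912 0.91684624]
[[0.58951812 0.30544739 0.012     ]
 [0.57971569 0.07003072 0.012     ]
 [0.49277624 0.31162561 0.012     ]
 [0.48613133 0.074536   0.012     ]]
edge yaw 87.61565963611326
edge yaw 88.39459007669625
len 0.23639622519634473 saddle from rear [0.54008977 0.27815867 0.012     ] from front [0.54010355 0.27855466 0.012     ]
pad top now [[0.54291698 0.28097567 0.0905    ]] saddle rim
```

Request:
jog_arm(deltas=[[[0,0,0],[-0.001,0,0],0.01],[[0,0,0],[-0.002,0,0],0.01],[[0,0,0],[-0.002,0,0],0.01],[[0,0,0],[-0.002,0,0],0.01],[[0,0,0],[-0.002,0,0],0.01],[[0,0,0],[-0.002,0,0],0.01]])

```text
t: 10.73
tool_pos: [0.5331, 0.0851, 0.0439]
tool_rot: [-2.567, 0.071, -0.03]
contact_force: [-2.2, -5.4, 18.0]
opening: 0.0217
```

```bash
python3 - <<'E'
from delta import *
o=ctrl.get_obs();print(o["t"],o["tool_pos"],o["tool_rot"],o["contact_force"],o["wrist_torque"])
im=get_image("top");crop(im,190,150,390,270,4,"pics/t7.png")
o=ctrl.get_obs();print(o["t"],o["tool_pos"],o["contact_force"])
E
```

```text
10.7333 [0.53307128 0.08509155 0.04391796] [-2.56689438  0.07078546 -0.02961975] [-2.16733428 -5.44698288 18.02435804] [ 0.26569523 -0.01636521  0.3873748 ]
10.7833 [0.53311991 0.08507798 0.04396032] [-2.37595045 -6.69432308 18.31775364]
```

View pics/t7.png

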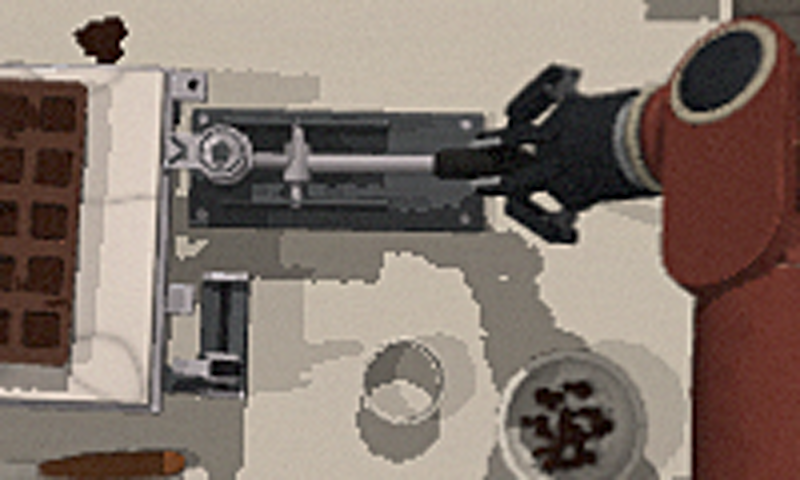

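```bash
python3 - <<'E'
from station import ctrl,job
print(job.finish_job());o=ctrl.get_obs();print(o["t"],o["tool_pos"],o["contact_force"])
E
```

```text
the job is handed in; nothing more can be done
None
the job is handed in; nothing more can be done
```

I did all three steps and handed the job in at about 10.8 s of the 45 s, with the gripper still clamped on the handle and holding it down. The hand-in gave no verdict.

- **Lock:** I gripped the knob and slid it until it stopped against about 24 N. It moved 47–48 mm, both by the tool and in the pictures. That is slightly short of the nominal 50 mm, but the slide sits where the unlocked stop should be.
- **Jack:** I pulled it by its grip to under the round pad. Before the lift, the saddle was about 2 mm from the pad's centre.
- **Lift:** I pressed the handle down along its arc. At the end the tool had turned 33°, and the push rose to 23 N, which looks like the handle's end stop. I eased a 9 N side load, and the final push was about 18 N.

**Last checks:**
- The saddle was about 4 mm from the pad's centre, and the jack's base looked flat and unmoved.
- The top view showed the slab up, the mould still on it, the ring cutter in place and the lock open.
- The arm looked clear of the slab and stand.

**Less certain points:**
- I did not measure the slab's tilt directly. I judged the lift from the handle travel and from the pad and slab edge shifting in the picture.
- The tool height puts the handle at about 0.53 rad rather than 0.55. The grip was about 3 mm off nominal at the start, which would explain the gap, and the limit is 0.48.
- The slab's outline in the top view measured about 5% smaller than stated. I relied on the pad itself, which two cameras placed within about 4 mm of each other.

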